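# Stamp the unmarked coaster

## Task

Two of the three round white coasters already bear the violet flower mark; one has only its empty ring. Take the violet-handled hand stamp by its handle out of its round wooden dish, press it squarely and firmly (without ramming it) inside the empty coaster's ring until its spring handle is well down, hold it there for a moment, then lift it straight up without sliding. Finally stand it upright back in its dish; do not press the handle down anywhere else.

Things in the scene. Friction and masses are not known exactly. Their poses are not given: they have to be found in the camera images.
- stamp_grip (a point): Centre of the hand stamp's violet handle, on its axis; 90 mm above the underside of the foot while the handle is up, and goes down with it. The handle is an upright cylinder 33 mm across, from 66 to 112 mm above the foot's underside, with a domed top at 122 mm and a black collar 42 mm across just below it (61 to 66 mm).
- stamp: The stamp's foot and sleeve, round about its upright z axis; origin at the centre of the foot's flat underside. Black rubber foot 44 mm across and 10 mm high, grey sleeve 38 mm across up to 46 mm, then a thin steel plunger. The stamp weighs about 0.2 kg and starts upright in the dish.
- stamp_handle (a joint): How far the spring handle is pushed down into the sleeve, m: 0 = up (as found), 0.012 = at its stop. It takes about 5 N to start it moving, 10 N at 8 mm, 12 N at the stop, and the spring pushes it up again when let off.
- coaster_blank: The unmarked coaster: white-topped disc 96 mm across, 5 mm thick, fixed, with an empty dark printed ring (inner diameter 68 mm) round its centre. Origin at the centre of its underside, so the top is 5 mm higher. Two like it, but with a violet flower with a yellow eye inside the ring, lie near by; all three and the dish swap places.
- dish: Round dark wooden dish in which the stamp stands, fixed: 96 mm across, rim 12 mm high, flat floor 6 mm above the table and about 78 mm across. Origin at the centre of its underside.
Mind the look-alikes: they are no part of the job. Leave any green or pink look-alike of the stamp alone.

How it is judged:
By the outcome, as a careful person would: the job done as asked, in the order asked, and still so for the second after the job is handed in, with the robot touching nothing.
It also fails if it takes over 48 s, if anything falls off the work surface, if the arm or the gripper's body presses on something with over 40 N, if the wrist force passes 120 N, or if a joint passes its speed limit or range.

## Robot

A 7-joint arm with a two-finger parallel gripper is mounted at the origin on the work surface; the furniture and walls round the work are solid. World frame = base frame: x ahead of the robot, y to its left, z up, the work surface at z = 0. Lengths are in m, angles in degrees, forces in N, time in s.
With the tool pointing down it reaches from about 0.4 to 0.85 m from the base axis. Payload 10.4 kg.
Tool frame: the origin (TCP) lies between the finger pads; the fingertips stand 11 mm ahead of it and the grasp point (between the pads) lies 8 mm behind it; x points along the fingers, y is the direction in which the jaws open and shut, and the axes are right-handed (so a half turn about x gives the same grasp; the last joint's range is limited). The gripper opens to 85 mm and grips with 20 to 120 N. Pads are 22 mm wide; open, the fingers measure 114 mm over their backs; the gripper's body (76 mm by 85 mm) begins 54 mm behind the grasp point. The pads swing forward as they close: fully open they stand 13 mm farther back than shut.
Start: joints at [-65.409, 19.034, -3.707, 83.658, 1.238, 77.344, -5.071], TCP at [0.273, 0.562, 0.22] pointing down, gripper open.
Joint ranges: [-148.97, 148.97], [-28.65, 121.19], [-84.17, 76.75], [9.2, 138.47], [-72.65, 252.65], [3.7, 117.97], [-149.18, 149.18]. Speed limits (degrees/s): [127.2, 127.2, 159.86, 159.86, 180, 180, 180].

## Interface

Orientations are given as a 3x3 rotation matrix whose columns are the frame's x, y, z axes.
In Python, from cell import * gives the robot as it stands.
- The arm moves only by the tool drive_tool, never from a script. Its argument "plan" is a list of rows, each an object with "xyz": the shift along the tool's x, y, z in m, a list of three; "angular": the turn, a rotation vector about the tool's x, y, z in rad, a list of three; "claw": the closure, from -1 (fully open) to 1 (shut). In form: [{"xyz": [dx, dy, dz], "angular": [wx, wy, wz], "claw": claw}, ...]. A call has 1 to 20 rows; each row shifts and turns the commanded pose from where the row before left it, along the tool's axes as they then stand; what a row does not reach is not made up. A row lasts 1/10 s, in which the tool goes at most 50 mm and 8.59 degrees, less where a joint would pass 70% of its speed; a pose out of reach is approached as far as the arm can. A call is refused whole if a number of a shift passes 0.05 or a number of a turn 0.15, either way. A call with a gripper value outside its range is refused whole. The fingers move at their own pace and stop on an object; "grip_force" is the grip in N (left out, the last holds). Time passes only in rows, so rows that do not move let the fingers close. It gives the time, the measured TCP pose, the force and the opening at its end, in the units of the state.
- get_obs(): the state, without advancing time (a new reading comes with each control period).
- read_camera(name): name is "side" or "top" or "wrist"; returns (picture, depth): 400x640x3 uint8, blue, green, red; 400x640 float32, m along the optical axis (not along the pixel's ray), 0 where there is no reading.
- calibration(name): a dict with "intrinsics" (3x3 intrinsics, pixels), "rvec" (rotation vector, rad) and "tvec" (3), from world to camera coordinates, as OpenCV has them. Camera axes: x right, y down, z forward; pixel columns grow to the right and rows downward; lengths in m; the calibration is good to about 2 mm. The wrist camera is an equidistant fisheye: a pixel r from the principal point sees the ray r / f radians off the axis. A picture is of the moment at which its call begins: read the wrist's pose just before it. calibration takes no time and is no camera call; for the wrist camera it gives the pose at the moment of the call.
- finish_job(): hands the job in, once; it reports no verdict.
The state is a dict: "clock": time; "q": joint angles; "joint_vel": joint speeds; "effort": joint torques, N m; "position": TCP position; "orientation": TCP orientation; "ft_force": force on the tool from outside, world axes, zero at the start; "ft_torque": the same for the moment, N m; "opening": finger opening in m.
Only numpy, scipy, OpenCV 4.12 (cv2) and the standard library are available. Lean on these libraries where they do the work, as an engineer would, in place of code of your own. Each camera call takes 0.05 s, during which the arm holds its last target.

## Working session

There is one attempt and no reset: what is moved stays moved. The work goes in short steps, Python scripts to look and compute and a tool call to move; the robot and the scene stay as the last step left them, time stands still between calls to the robot, and variables do not carry over. Pictures are saved under pics/ and viewed, and the job is handed in when it is done.

Besides the shell and the picture viewer there is one more tool, called after "Request:" as name([rows], argument=value, ...), one row to a line, values as JSON. drive_tool: Moves the arm, as the interface text tells. Its arguments: {"type":"object","properties":{"plan":{"type":"array","items":{"type":"object","properties":{"xyz":{"type":"array","items":{"type":"number"}},"angular":{"type":"array","items":{"type":"number"}},"claw":{"type":"number"}}}},"grip_force":{"type":"number"}},"required":["plan"]}

```bash
mkdir -p pics; ls; cat > h.py <<'E'
from cell import *
import numpy as np, cv2
def ray(c,u,v,name):
    K=np.array(c["intrinsics"]);R,_=cv2.Rodrigues(np.array(c["rvec"],float));t=np.array(c["tvec"],float).ravel()
    x=(u-K[0,2])/K[0,0];y=(v-K[1,2])/K[1,1]
    if name=="wrist":
        r=np.hypot(x,y);d=np.array([np.sin(r)*x/max(r,1e-9),np.sin(r)*y/max(r,1e-9),np.cos(r)])
    else: d=np.array([x,y,1.])
    return -R.T@t,R.T@d
def onplane(c,u,v,z,name):
    o,d=ray(c,u,v,name);return o+d*(z-o[2])/d[2]
E
python3 - <<'E'
from h import *
o=get_obs();print({k:np.round(o[k],3).tolist() for k in o})
for n in("top","side","wrist"):
    c=calibration(n);p,d=read_camera(n);cv2.imwrite(f"pics/{n}0.png",p);np.save(f"{n}0.npy",d)
    R=cv2.Rodrigues(np.array(c["rvec"]))[0];print(n,c["intrinsics"],-R.T@np.ravel(c["tvec"]),R[2])
E
```

```text
pics
{'clock': 0.0, 'q': [-65.407, 19.072, -3.707, 83.707, 1.239, 77.343, -5.071], 'joint_vel': [0.02, -0.038, 0.065, -0.021, 0.033, -0.043, 0.011], 'effort': [-0.001, -62.544, 0.049, -39.162, 0.016, 0.01, -0.0], 'position': [0.273, 0.562, 0.219], 'orientation': [[-0.001, 0.437, 0.9], [-0.001, 0.9, -0.437], [-1.0, -0.001, 0.0]], 'ft_force': [0.16, -0.484, -0.708], 'ft_torque': [0.022, -0.007, 0.016], 'opening': 0.085}
top [[438.19169865   0.         318.4126624 ]
 [  0.         438.19169865 201.02521322]
 [  0.           0.           1.        ]] [0.50499146 0.01875326 1.21401866] [ 0.06263603  0.00242808 -0.99803348]
side [[376.64603008   0.         316.68673607]
 [  0.         376.64603008 202.84802842]
 [  0.           0.           1.        ]] [ 0.54549364 -0.73634101  0.48986788] [ 0.03268011  0.88967484 -0.45542363]
wrist [[309.70691629   0.         324.7420748 ]
 [  0.         309.70691629 196.52261444]
 [  0.           0.           1.        ]] [0.21398731 0.59308117 0.37429779] [ 0.23194261 -0.11492054 -0.96591713]
```

View pics/top0.png

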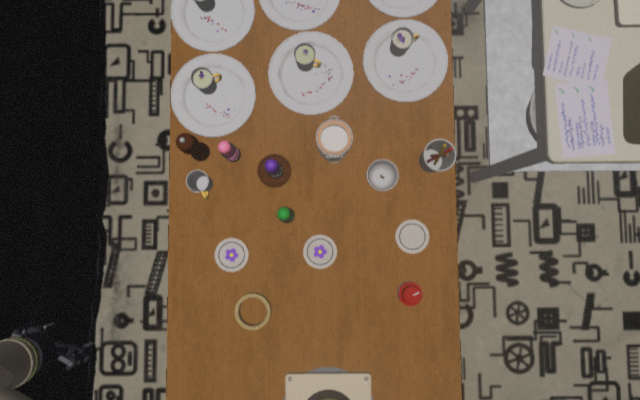

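View pics/side0.png

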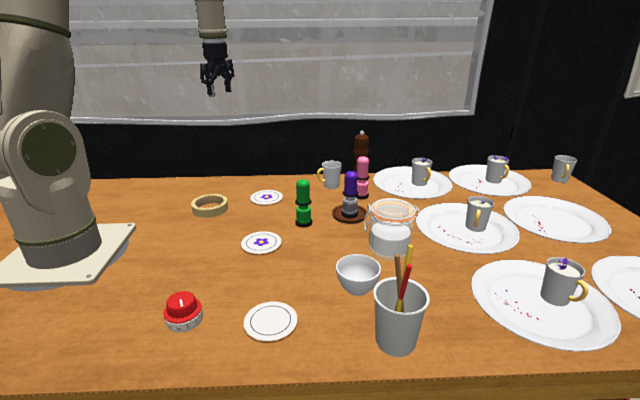

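View pics/wrist0.png

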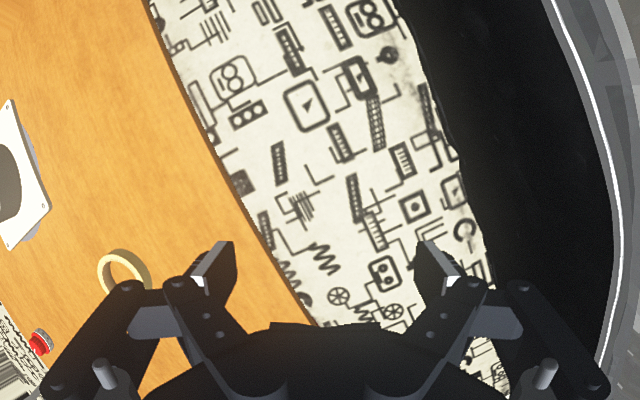

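The top view shows these candidates:
- **Coasters:** marked ones at (232,255) and (320,252), and one with an empty ring at (412,236). The white thing at (383,176) is a bowl.
- **Stamps:** violet at (272,168) in the brown dish, green at (285,214), and pink at (228,148).

The violet stamp and the (412,236) coaster fit the description. I'll measure both and check them in enlarged crops.

```bash
python3 - <<'E'
from h import *
t=cv2.imread("pics/top0.png");s=cv2.imread("pics/side0.png");ct=calibration("top");cs=calibration("side")
a=cv2.resize(t[135:275,200:440],None,fx=3.3,fy=3.3,interpolation=cv2.INTER_CUBIC);cv2.imwrite("pics/cropt.png",a)
b=cv2.resize(s[140:350,230:430],None,fx=2.8,fy=2.8,interpolation=cv2.INTER_CUBIC);cv2.imwrite("pics/crops.png",b)
def blobs(im,lo,hi,roi,mn=20):
    h=cv2.cvtColor(im,cv2.COLOR_BGR2HSV);m=cv2.inRange(h,lo,hi)
    k=np.zeros_like(m);u0,v0,u1,v1=roi;k[v0:v1,u0:u1]=m[v0:v1,u0:u1]
    out=[]
    for c in cv2.findContours(k,cv2.RETR_EXTERNAL,cv2.CHAIN_APPROX_NONE)[0]:
        if cv2.contourArea(c)>mn: out.append((cv2.fitEllipse(c),cv2.contourArea(c),cv2.boundingRect(c)))
    return out
for e,A,bb in blobs(t,(0,0,150),(180,70,255),(370,215,440,260)):
    print("coaster top",e,A,onplane(ct,*e[0],.005,"t"))
for e,A,bb in blobs(s,(0,0,150),(180,60,255),(230,290,310,350)):
    print("coaster side",e,A,onplane(cs,*e[0],.005,"t"))
for e,A,bb in blobs(t,(120,80,40),(150,255,255),(250,150,300,190)):
    print("violet top",e,A,bb,onplane(ct,*e[0],.118,"t"))
for e,A,bb in blobs(s,(120,80,40),(150,255,255),(335,160,362,205)):
    x=bb[0]+bb[2]/2; print("violet side",e,A,bb)
    o,d=ray(cs,*e[0],"s");print(o+d*((.102-o[2])/d[2]))
# dish in top
print(t[180,262],t[172,285],t[190,250])
h=cv2.cvtColor(t,cv2.COLOR_BGR2HSV)
g=cv2.cvtColor(t,cv2.COLOR_BGR2GRAY); roi=(g[145:195,250:300]<75).astype(np.uint8)
roi=cv2.morphologyEx(roi,cv2.MORPH_CLOSE,np.ones((5,5)))
for c in cv2.findContours(roi,cv2.RETR_EXTERNAL,cv2.CHAIN_APPROX_NONE)[0]:
    if len(c)>20:
        e=cv2.fitEllipse(c);print("dish",e,onplane(ct,e[0][0]+250,e[0][1]+145,.012,"t"))
E
```

```text
coaster top ((411.8398132324219, 236.1955108642578), (32.90830993652344, 33.39955139160156), 162.88943481445312) 861.5 [ 0.48174849 -0.23429259  0.005     ]
coaster side ((270.0098571777344, 320.73297119140625), (37.546112060546875, 52.94392013549805), 79.78070068359375) 1560.0 [ 0.48027129 -0.2389037   0.005     ]
violet top ((270.9981384277344, 165.26141357421875), (12.250626564025879, 13.379284858703613), 161.6261444091797) 126.5 (265, 159, 13, 14) [0.6651188  0.14011929 0.118     ]
violet side ((350.54937744140625, 182.58828735351562), (12.825889587402344, 27.903854370117188), 1.6333897113800049) 261.5 (344, 170, 14, 26)
[0.6631511 0.1290313 0.102    ]
[39 58 85] [37 56 84] [ 59  99 138]
dish ((23.940183639526367, 25.478952407836914), (32.15610122680664, 32.32621765136719), 86.81105041503906) [0.6660211  0.14375659 0.012     ]
```

View pics/cropt.png

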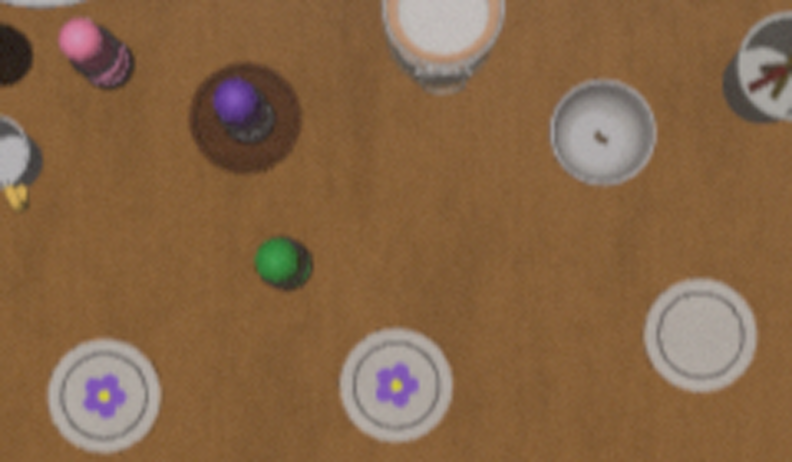

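View pics/crops.png

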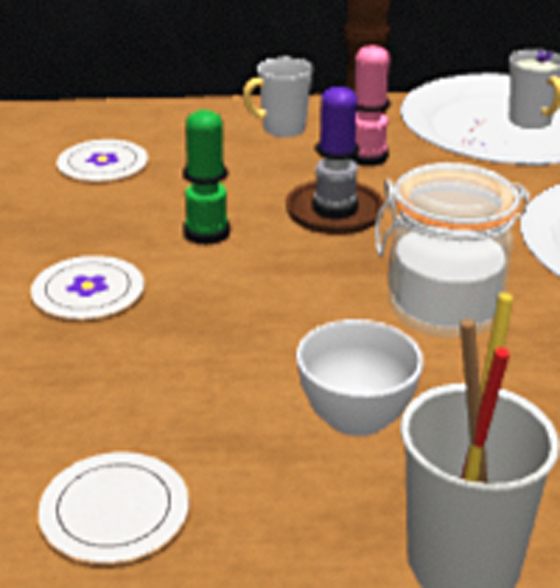

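The crops confirm it. The violet stamp with its grey sleeve stands in the brown dish, and the lower-left coaster in the side view (the right-hand one in the top view) has an empty ring. I'll move above the stamp.

Request:
drive_tool([
  {"xyz": [0, -0.015, 0.038], "angular": [0, 0, 0], "claw": -1},
  {"xyz": [0, -0.015, 0.038], "angular": [0, 0, 0], "claw": -1},
  {"xyz": [0, -0.015, 0.038], "angular": [0, 0, 0], "claw": -1},
  {"xyz": [0, -0.015, 0.038], "angular": [0, 0, 0], "claw": -1},
  {"xyz": [0, -0.015, 0.038], "angular": [0, 0, 0], "claw": -1},
  {"xyz": [0, -0.015, 0.038], "angular": [0, 0, 0], "claw": -1},
  {"xyz": [0, -0.015, 0.038], "angular": [0, 0, 0], "claw": -1},
  {"xyz": [0, -0.015, 0.038], "angular": [0, 0, 0], "claw": -1},
  {"xyz": [0, -0.015, 0.038], "angular": [0, 0, 0], "claw": -1},
  {"xyz": [0, -0.015, 0.038], "angular": [0, 0, 0], "claw": -1},
  {"xyz": [0, -0.015, 0.038], "angular": [0, 0, 0], "claw": -1},
  {"xyz": [0, -0.015, 0.038], "angular": [0, 0, 0], "claw": -1},
  {"xyz": [0, -0.015, 0.038], "angular": [0, 0, 0], "claw": -1},
  {"xyz": [0, 0, 0], "angular": [0.14, 0, 0], "claw": -1},
  {"xyz": [0, 0, 0], "angular": [0.14, 0, 0], "claw": -1},
  {"xyz": [0, 0, 0], "angular": [0.14, 0, 0], "claw": -1},
  {"xyz": [0, 0, 0], "angular": [0.14, 0, 0], "claw": -1},
  {"xyz": [0, 0, 0], "angular": [0.14, 0, 0], "claw": -1},
  {"xyz": [0, 0, 0], "angular": [0.14, 0, 0], "claw": -1},
  {"xyz": [0, 0, 0], "angular": [0, 0, 0], "claw": -1},
])

```text
clock: 2.15
position: [0.632, 0.1713, 0.2194]
orientation: [[-0.001, 0.962, 0.273], [-0.0, 0.273, -0.962], [-1.0, -0.001, 0.0]]
ft_force: [-0.7, 0.4, -0.0]
opening: 0.0853
```

```bash
cat >> h.py <<'E'
def st():
    o=get_obs();print("t",o["clock"],"p",np.round(o["position"],4),"R",np.round(o["orientation"],3).tolist(),"F",np.round(o["ft_force"],1),"op",round(o["opening"],4));return o
def shot(n,k):
    c=calibration(n);p,d=read_camera(n);cv2.imwrite(f"pics/{n}{k}.png",p);np.save(f"{n}{k}.npy",d);return c,p,d
def violet(im,roi):
    h=cv2.cvtColor(im,cv2.COLOR_BGR2HSV);m=cv2.inRange(h,(120,90,40),(150,255,255))
    k=np.zeros_like(m);u0,v0,u1,v1=roi;k[v0:v1,u0:u1]=m[v0:v1,u0:u1]
    c=max(cv2.findContours(k,cv2.RETR_EXTERNAL,cv2.CHAIN_APPROX_NONE)[0],key=cv2.contourArea);return c,k
E
python3 - <<'E'
from h import *
st();c,p,d=shot("wrist",1)
E
```

```text
t 2.15 p [0.632  0.1713 0.2194] R [[-0.001, 0.962, 0.273], [-0.0, 0.273, -0.962], [-1.0, -0.001, 0.0]] F [-0.7  0.4 -0. ] op 0.0853
```

View pics/wrist1.png

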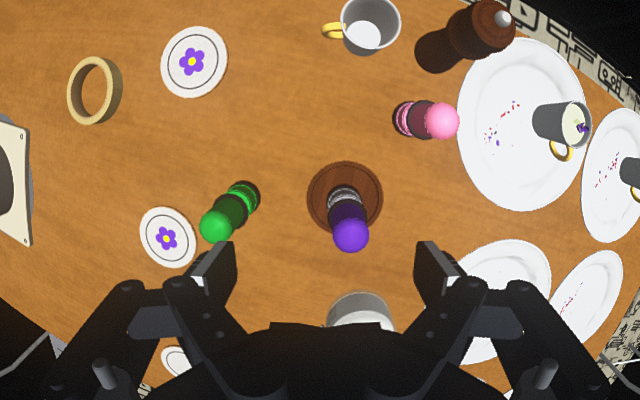

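The wrist view shows the violet handle at (351,235) and the dish at (345,197). I'll refine both positions from this view.

```bash
python3 - <<'E'
from h import *
c=calibration("wrist");p=cv2.imread("pics/wrist1.png");d=np.load("wrist1.npy")
cn,k=violet(p,(300,180,400,280));print(cv2.boundingRect(cn))
b=p[:,:,2]
# width per row
for r in range(195,255,4):
    x=np.where(k[r])[0]; 
    if len(x): print(r,x[0],x[-1],(x[0]+x[-1])/2,np.round(d[r,int(x.mean())],3))
# points from depth -> world for dome top
K=np.array(c["intrinsics"]);R=cv2.Rodrigues(np.array(c["rvec"]))[0]
ys,xs=np.where(k>0);P=[]
for u,v in zip(xs,ys):
    if d[v,u]>0:
        o,r=ray(c,u,v,"wrist"); cz=(R@r)[2]; P.append(o+r*d[v,u]/cz)
P=np.array(P);top=P[:,2].max();print("top z",top,len(P))
def circ(Q):
    A=np.c_[2*Q,np.ones(len(Q))];s=np.linalg.lstsq(A,(Q**2).sum(1),rcond=None)[0];return s[:2],np.sqrt(s[2]+s[:2]@s[:2])
S=P[(P[:,2]<.112)&(P[:,2]>.08)];print("cyl",len(S),circ(S[:,:2]))
T=P[P[:,2]>top-.004];print("dome mean",T[:,:2].mean(0),len(T))
# dish
h=cv2.cvtColor(p,cv2.COLOR_BGR2HSV);print(h[180,320],h[240,420])
pts=[]
for ys_ in range(150,250):
  for xs_ in range(295,395):
    if d[ys_,xs_]>0:
        o,r=ray(c,xs_,ys_,"wrist");q=o+r*d[ys_,xs_]/(R@r)[2]
        pts.append([*q,xs_,ys_])
pts=np.array(pts);
m=(pts[:,2]>.0095)&(pts[:,2]<.0135);q=pts[m];print("rim",len(q),circ(q[:,:2]))
for e in [cv2.threshold(cv2.cvtColor(p,cv2.COLOR_BGR2GRAY)[150:250,295:395],85,255,1)[1]]:
    cc=max(cv2.findContours(e,0,1)[0],key=cv2.contourArea);el=cv2.fitEllipse(cv2.convexHull(cc));print(el,onplane(c,el[0][0]+295,el[0][1]+150,.012,"wrist"))
E
```

```text
(332, 203, 37, 50)
203 345 351 348.0 0.311
207 337 358 347.5 0.301
211 334 361 347.5 0.289
215 332 362 347.0 0.278
219 332 364 348.0 0.269
223 332 365 348.5 0.265
227 332 367 349.5 0.263
231 333 368 350.5 0.263
235 333 368 350.5 0.264
239 333 368 350.5 0.264
243 335 366 350.5 0.266
247 338 363 350.5 0.266
251 343 357 350.0 0.27
top z 0.1304666146594355 1461
cyl 314 (array([0.6643217 , 0.14331424]), np.float64(0.01605596527203946))
dome mean [0.66410843 0.14361317] 569
[ 11 166 109] [ 15 173 193]
rim 793 (array([0.66460505, 0.14670279]), np.float64(0.04340224178174373))
((49.644039154052734, 53.740394592285156), (75.75656127929688, 87.55152130126953), 179.78150939941406) [0.66653117 0.14074956 0.012     ]
```

Request:
drive_tool([
  {"xyz": [0, 0.012, 0.018], "claw": -1, "angular": [0, 0, 0]},
  {"xyz": [0, 0.011, 0.018], "claw": -1, "angular": [0, 0, 0]},
  {"xyz": [0, 0, 0], "claw": -1, "angular": [0, 0, 0]},
  {"xyz": [0.025, 0, 0], "claw": -1, "angular": [0, 0, 0]},
  {"xyz": [0.025, 0, 0], "claw": -1, "angular": [0, 0, 0]},
  {"xyz": [0.025, 0, 0], "claw": -1, "angular": [0, 0, 0]},
  {"xyz": [0.02, 0, 0], "claw": -1, "angular": [0, 0, 0]},
  {"xyz": [0, 0, 0], "claw": -1, "angular": [0, 0, 0]},
  {"xyz": [0, 0, 0], "claw": -1, "angular": [0, 0, 0]},
])

```text
clock: 3.1
position: [0.664, 0.1434, 0.1253]
orientation: [[-0.0, 0.961, 0.277], [0.0, 0.277, -0.961], [-1.0, -0.0, -0.0]]
ft_force: [0.0, -2.0, 0.3]
opening: 0.0854
```

```bash
python3 - <<'E'
from h import *
o=st();c,p,d=shot("wrist",2)
cn,k=violet(p,(250,150,450,330));print(cv2.boundingRect(cn))
R=cv2.Rodrigues(np.array(c["rvec"]))[0]
ys,xs=np.where(k>0);P=[]
for u,v in zip(xs,ys):
    if d[v,u]>0:
        oo,r=ray(c,u,v,"wrist"); P.append(oo+r*d[v,u]/(R@r)[2])
P=np.array(P);T=P[P[:,2]>P[:,2].max()-.004];w=T.mean(0);print(P[:,2].max(),w,"tool",np.array(o["orientation"]).T@(w-o["position"]))
# jaw mid in y by tool: also handle y-extent
L=(P-o["position"])@np.array(o["orientation"]);print("y ext",L[:,1].min(),L[:,1].max())
E
```

```text
t 3.1 p [0.664  0.1434 0.1253] R [[-0.0, 0.961, 0.277], [0.0, 0.277, -0.961], [-1.0, -0.0, -0.0]] F [ 0.  -2.   0.3] op 0.0854
(296, 192, 58, 76)
0.13055161093640233 [0.66394351 0.14372564 0.12801157] tool [-2.72015553e-03  9.32940103e-06 -3.31645060e-04]
y ext -0.02035513325553662 0.028199399169153035
```

View pics/wrist2.png

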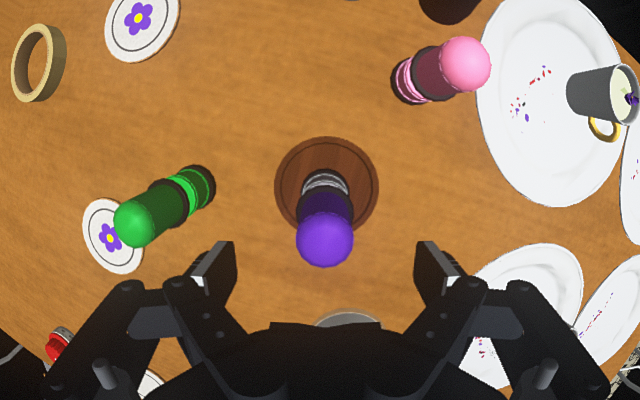

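The wrist view shows the handle at (325,240), centred between the pads to under 1 mm. I'll descend and grip.

Request:
drive_tool([
  {"xyz": [0.018, 0, 0], "claw": -1, "angular": [0, 0, 0]},
  {"xyz": [0.017, 0, 0], "claw": -1, "angular": [0, 0, 0]},
  {"xyz": [0, 0, 0], "claw": -1, "angular": [0, 0, 0]},
  {"xyz": [0, 0, 0], "claw": 0, "angular": [0, 0, 0]},
  {"xyz": [0, 0, 0], "claw": 0, "angular": [0, 0, 0]},
  {"xyz": [0, 0, 0], "claw": 0, "angular": [0, 0, 0]},
  {"xyz": [0, 0, 0], "claw": 0, "angular": [0, 0, 0]},
  {"xyz": [0, 0, 0], "claw": 1, "angular": [0, 0, 0]},
  {"xyz": [0, 0, 0], "claw": 1, "angular": [0, 0, 0]},
  {"xyz": [0, 0, 0], "claw": 1, "angular": [0, 0, 0]},
  {"xyz": [0, 0, 0], "claw": 1, "angular": [0, 0, 0]},
  {"xyz": [0, 0, 0], "claw": 1, "angular": [0, 0, 0]},
], grip_force=60)

```text
clock: 4.35
position: [0.6643, 0.1429, 0.0901]
orientation: [[0.0, 0.961, 0.275], [0.0, 0.275, -0.961], [-1.0, 0.0, -0.0]]
ft_force: [-0.6, 0.1, 4.8]
opening: 0.0309
```

```bash
python3 - <<'E'
from h import *
o=st();c,p,d=shot("wrist",3);c,s,d=shot("side",3)
cv2.imwrite("pics/s3c.png",cv2.resize(s[100:240,290:430],None,fx=4,fy=4,interpolation=cv2.INTER_CUBIC))
E
```

```text
t 4.35 p [0.6643 0.1429 0.0901] R [[0.0, 0.961, 0.275], [0.0, 0.275, -0.961], [-1.0, 0.0, -0.0]] F [-0.6  0.1  4.8] op 0.0309
```

View pics/s3c.png

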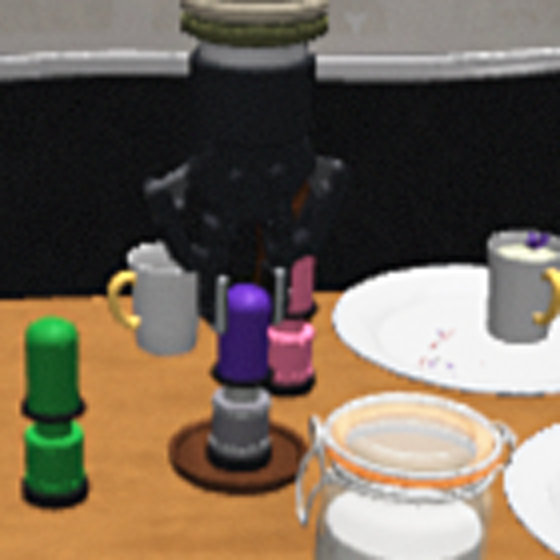

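View pics/wrist3.png

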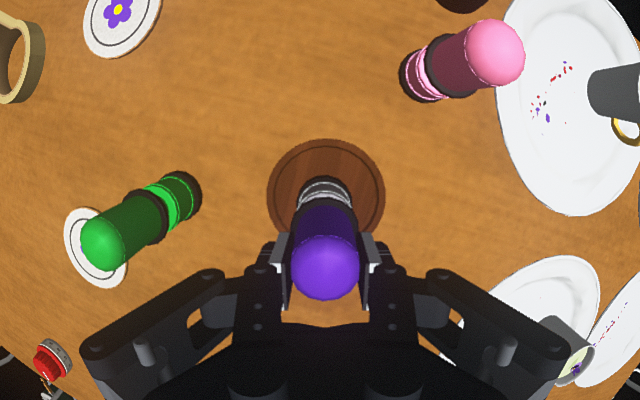

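The pads hold the violet handle and the handle is still up (opening 31 mm, 4.8 N). I'll lift straight up.

Request:
drive_tool([
  {"xyz": [-0.005, 0, 0], "claw": 1, "angular": [0, 0, 0]},
  {"xyz": [-0.015, 0, 0], "claw": 1, "angular": [0, 0, 0]},
  {"xyz": [-0.025, 0, 0], "claw": 1, "angular": [0, 0, 0]},
  {"xyz": [-0.03, 0, 0], "claw": 1, "angular": [0, 0, 0]},
  {"xyz": [-0.03, 0, 0], "claw": 1, "angular": [0, 0, 0]},
  {"xyz": [-0.02, 0, 0], "claw": 1, "angular": [0, 0, 0]},
  {"xyz": [-0.01, 0, 0], "claw": 1, "angular": [0, 0, 0]},
  {"xyz": [0, 0, 0], "claw": 1, "angular": [0, 0, 0]},
])

```text
clock: 5.25
position: [0.6647, 0.143, 0.2263]
orientation: [[0.002, 0.961, 0.275], [0.001, 0.275, -0.961], [-1.0, 0.002, -0.0]]
ft_force: [-0.6, 0.1, -1.8]
opening: 0.031
```

Request:
drive_tool([
  {"xyz": [0, -0.01, 0.011], "claw": 1, "angular": [0, 0, 0]},
  {"xyz": [0, -0.02, 0.022], "claw": 1, "angular": [0, 0, 0]},
  {"xyz": [0, -0.025, 0.028], "claw": 1, "angular": [0, 0, 0]},
  {"xyz": [0, -0.025, 0.028], "claw": 1, "angular": [0, 0, 0]},
  {"xyz": [0, -0.025, 0.028], "claw": 1, "angular": [0, 0, 0]},
  {"xyz": [0, -0.025, 0.028], "claw": 1, "angular": [0, 0, 0]},
  {"xyz": [0, -0.025, 0.028], "claw": 1, "angular": [0, 0, 0]},
  {"xyz": [0, -0.025, 0.028], "claw": 1, "angular": [0, 0, 0]},
  {"xyz": [0, -0.025, 0.028], "claw": 1, "angular": [0, 0, 0]},
  {"xyz": [0, -0.025, 0.028], "claw": 1, "angular": [0, 0, 0]},
  {"xyz": [0, -0.025, 0.028], "claw": 1, "angular": [0, 0, 0]},
  {"xyz": [0, -0.015, 0.018], "claw": 1, "angular": [0, 0, 0]},
  {"xyz": [0, -0.01, 0.011], "claw": 1, "angular": [0, 0, 0]},
  {"xyz": [0, 0, 0], "claw": 1, "angular": [0, 0, 0]},
  {"xyz": [0, 0, 0], "claw": 1, "angular": [0, 0, 0]},
])

```text
clock: 6.75
position: [0.4815, -0.235, 0.2242]
orientation: [[-0.001, 0.961, 0.276], [0.001, 0.276, -0.961], [-1.0, -0.0, -0.001]]
ft_force: [0.7, 0.4, -2.3]
opening: 0.0307
```

```bash
python3 - <<'E'
from h import *
o=st();c,p,d=shot("wrist",4);c,s,d=shot("side",4)
E
```

```text
t 6.75 p [ 0.4815 -0.235   0.2242] R [[-0.001, 0.961, 0.276], [0.001, 0.276, -0.961], [-1.0, -0.0, -0.001]] F [ 0.7  0.4 -2.3] op 0.0307
```

View pics/side4.png

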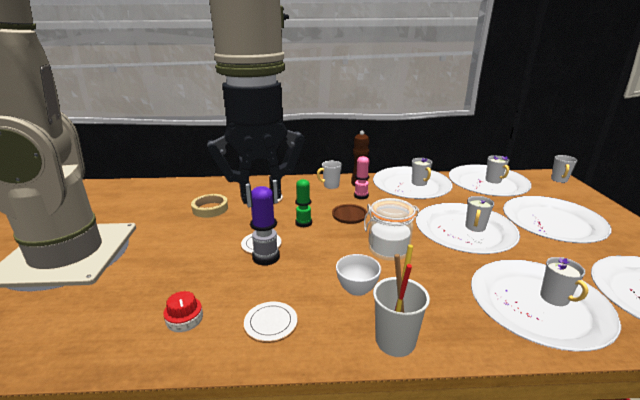

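View pics/wrist4.png

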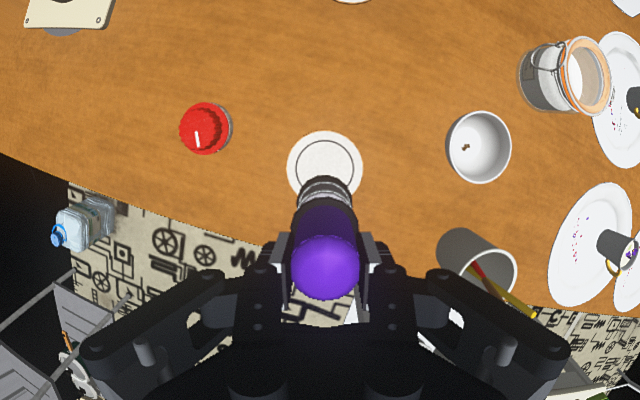

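The side view shows the stamp hanging upright at (264,225). The wrist view shows the blank coaster at (325,167), partly hidden by the stamp. I'll fit circles to the visible edge points of the coaster and of the now empty dish.

```bash
python3 - <<'E'
from h import *
p=cv2.imread("pics/wrist4.png");c=calibration("wrist")
def circ(Q):
    for _ in range(5):
        A=np.c_[2*Q,np.ones(len(Q))];s=np.linalg.lstsq(A,(Q**2).sum(1),rcond=None)[0];r=np.sqrt(s[2]+s[:2]@s[:2])
        e=abs(np.hypot(*(Q-s[:2]).T)-r);Q=Q[e<=max(.0015,2*np.median(e))]
    return s[:2],r,len(Q)
h=cv2.cvtColor(p,cv2.COLOR_BGR2HSV);m=cv2.inRange(h,(0,0,150),(180,60,255));k=np.zeros_like(m);k[125:200,280:370]=m[125:200,280:370]
cc=max(cv2.findContours(k,0,1)[0],key=cv2.contourArea)[:,0]
Q=np.array([onplane(c,u,v,.005,"wrist")[:2] for u,v in cc if v<185]);print("coaster wrist",circ(Q))
# ring
g=cv2.cvtColor(p,cv2.COLOR_BGR2GRAY);a=[]
pc=np.array([325,167])
bh=cv2.morphologyEx(g,cv2.MORPH_BLACKHAT,np.ones((7,7)))
ys,xs=np.where(bh[135:178,292:358]>60);Q=np.array([onplane(c,x+292,y+135,.005,"wrist")[:2] for x,y in zip(xs,ys)]);print("ring",circ(Q))
s=cv2.imread("pics/side4.png");cs=calibration("side")
# side coaster
h=cv2.cvtColor(s,cv2.COLOR_BGR2HSV);m=cv2.inRange(h,(0,0,150),(180,60,255));k=np.zeros_like(m);k[295:350,235:305]=m[295:350,235:305]
cc=max(cv2.findContours(k,0,1)[0],key=cv2.contourArea)[:,0]
print("coaster side",circ(np.array([onplane(cs,u,v,.005,"s")[:2] for u,v in cc])))
t=cv2.imread("pics/top0.png");ct=calibration("top")
h=cv2.cvtColor(t,cv2.COLOR_BGR2HSV);m=cv2.inRange(h,(0,0,150),(180,70,255));k=np.zeros_like(m);k[215:260,390:435]=m[215:260,390:435]
cc=max(cv2.findContours(k,0,1)[0],key=cv2.contourArea)[:,0]
print("coaster top",circ(np.array([onplane(ct,u,v,.005,"s")[:2] for u,v in cc])))
# dish from side
k=np.zeros(g.shape,np.uint8);G=s[:,:,2];k[200:228,325:371]=((G<100)*255)[200:228,325:371]
cc=max(cv2.findContours(k,0,1)[0],key=cv2.contourArea);print(cv2.boundingRect(cc));e=cv2.fitEllipse(cc)
print("dish side",circ(np.array([onplane(cs,u,v,.01,"s")[:2] for u,v in cc[:,0]])),e)
# tilt of stamp from side
cn,kk=violet(s,(240,180,290,235))
print([(r,np.where(kk[r])[0][[0,-1]].mean()) for r in range(190,226,5)])
for r in (240,250,258):
    row=G[r,240:290].astype(int);print(r,row.tolist())
_=shot("top",4)
E
```

```text
coaster wrist (array([ 0.4809303 , -0.23169785]), np.float64(0.04580448295122853), 100)
ring (array([ 0.48106557, -0.23195939]), np.float64(0.03496214028138118), 148)
coaster side (array([ 0.48038279, -0.23612249]), np.float64(0.045823785478107865), 130)
coaster top (array([ 0.48180762, -0.23418831]), np.float64(0.04548991764036216), 91)
(333, 205, 33, 19)
dish side (array([0.66369511, 0.13534538]), np.float64(0.04488880056168669), 124) ((349.13995361328125, 213.65603637695312), (17.14452362060547, 31.556110382080078), 92.3486099243164)
[(190, np.float64(261.5)), (195, np.float64(261.5)), (200, np.float64(262.0)), (205, np.float64(262.0)), (210, np.float64(262.0)), (215, np.float64(262.5)), (220, np.float64(263.0)), (225, np.float64(262.0))]
240 [192, 201, 236, 248, 249, 250, 229, 184, 235, 248, 250, 255, 200, 102, 108, 116, 110, 122, 106, 108, 101, 103, 105, 107, 104, 107, 95, 117, 92, 118, 91, 85, 109, 92, 72, 58, 124, 254, 252, 247, 239, 223, 201, 199, 200, 201, 204, 201, 202, 202]
250 [201, 203, 187, 150, 151, 205, 246, 251, 251, 250, 251, 250, 253, 171, 82, 65, 72, 73, 73, 74, 76, 74, 73, 73, 72, 72, 71, 71, 69, 67, 68, 67, 67, 64, 61, 68, 115, 97, 76, 152, 190, 192, 191, 189, 188, 185, 185, 187, 187, 188]
258 [198, 200, 199, 196, 195, 194, 192, 191, 190, 191, 192, 194, 88, 16, 10, 26, 31, 38, 41, 48, 52, 66, 67, 66, 71, 68, 66, 60, 56, 50, 45, 38, 34, 30, 21, 20, 10, 2, 26, 125, 188, 194, 190, 191, 190, 187, 188, 185, 182, 184]
```

View pics/top4.png

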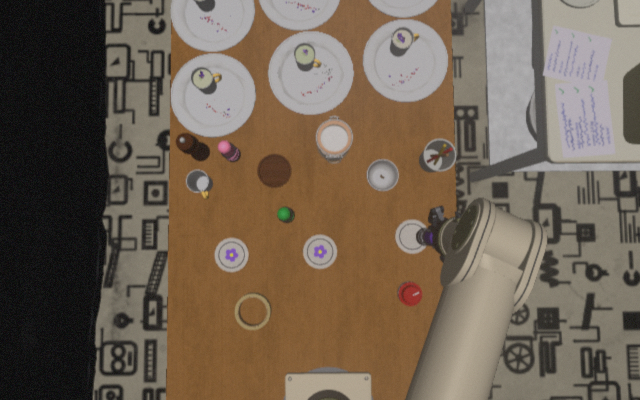

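The side view shows the stamp vertical once perspective is allowed for. The three coaster centre estimates agree within about 2 mm of (0.481,-0.234), and the TCP is already over that point. I'll descend to just above the coaster.

Request:
drive_tool([
  {"xyz": [0.015, 0, 0], "claw": 1, "angular": [0, 0, 0]},
  {"xyz": [0.025, 0, 0], "claw": 1, "angular": [0, 0, 0]},
  {"xyz": [0.025, 0, 0], "claw": 1, "angular": [0, 0, 0]},
  {"xyz": [0.025, 0, 0], "claw": 1, "angular": [0, 0, 0]},
  {"xyz": [0.02, 0, 0], "claw": 1, "angular": [0, 0, 0]},
  {"xyz": [0.01, 0, 0], "claw": 1, "angular": [0, 0, 0]},
  {"xyz": [0, 0, 0], "claw": 1, "angular": [0, 0, 0]},
  {"xyz": [0, 0, 0], "claw": 1, "angular": [0, 0, 0]},
])

```text
clock: 7.7
position: [0.4821, -0.2359, 0.1055]
orientation: [[0.001, 0.961, 0.276], [-0.0, 0.276, -0.961], [-1.0, 0.001, 0.0]]
ft_force: [-0.5, -0.4, -1.6]
opening: 0.0306
```

```bash
python3 - <<'E'
from h import *
o=st();c,p,d=shot("wrist",5);c,s,d=shot("side",5)
cv2.imwrite("pics/s5c.png",cv2.resize(s[210:350,210:350],None,fx=4,fy=4,interpolation=cv2.INTER_CUBIC))
E
```

```text
t 7.7 p [ 0.4821 -0.2359  0.1055] R [[0.001, 0.961, 0.276], [-0.0, 0.276, -0.961], [-1.0, 0.001, 0.0]] F [-0.5 -0.4 -1.6] op 0.0306
```

View pics/s5c.png

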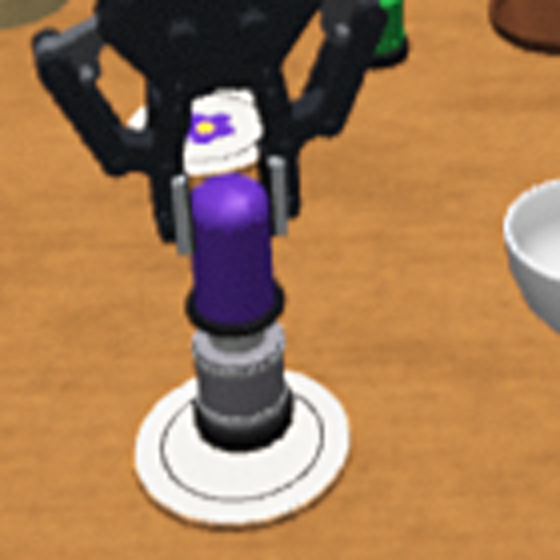

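View pics/wrist5.png

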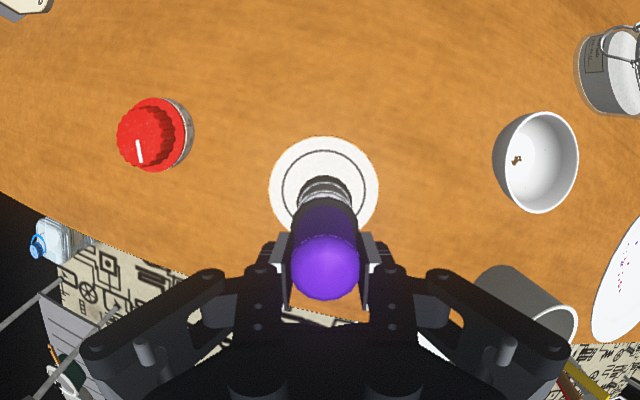

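The side crop shows the foot above the coaster but possibly towards the camera side of the ring. I'll measure the foot position before pressing.

```bash
python3 - <<'E'
from h import *
s=cv2.imread("pics/side5.png");d=np.load("side5.npy");c=calibration("side");R=cv2.Rodrigues(np.array(c["rvec"]))[0]
for v in range(296,326,2):
    u=270
    o,r=ray(c,u,v,"s");q=o+r*d[v,u];print(v,s[v,u],np.round(q,4))
t=np.ravel(c["tvec"]);K=np.array(c["intrinsics"])
def proj(P):
    q=R@P+t;return K[:2,:2]@(q[:2]/q[2])+K[:2,2]
a=np.linspace(0,2*np.pi,60)
for z in (.0215,.0115,.005):
    q=np.array([proj(np.array([.482+.022*np.cos(x),-.236+.022*np.sin(x),z])) for x in a]);print(z,"bottom v",q[:,1].max(),"u",q[:,0].min(),q[:,0].max())
q=np.array([proj(np.array([.481+.048*np.cos(x),-.236+.048*np.sin(x),.005])) for x in a]);print("coaster v",q[:,1].min(),q[:,1].max())
# handle top/collar: collar z
w=np.load("wrist5.npy");cw=calibration("wrist")
E
```

```text
296 [94 95 94] [ 0.4852 -0.2507  0.0709]
298 [143 137 139] [ 0.485  -0.2508  0.0667]
300 [188 180 184] [ 0.4852 -0.2547  0.0659]
302 [105 101 102] [ 0.4852 -0.257   0.0637]
304 [88 86 86] [ 0.4851 -0.2583  0.0605]
306 [73 66 69] [ 0.4847 -0.2576  0.0557]
308 [76 71 74] [ 0.4845 -0.2578  0.0515]
310 [74 71 72] [ 0.4843 -0.2587  0.048 ]
312 [71 66 69] [ 0.484  -0.2583  0.0433]
314 [107 105 105] [ 0.4837 -0.2583  0.0389]
316 [89 88 88] [ 0.4833 -0.2572  0.0334]
318 [34 33 33] [ 0.4833 -0.2593  0.031 ]
320 [15 14 13] [ 0.4831 -0.2598  0.027 ]
322 [34 35 35] [ 0.4829 -0.2602  0.0229]
324 [241 245 247] [ 0.4808 -0.2467  0.005 ]
0.0215 bottom v 321.69190700580396 u 257.7998748305888 283.17752019179136
0.0115 bottom v 326.0762443030659 u 258.2434429882078 283.44474717177997
0.005 bottom v 328.8928260757338 u 258.5284901476663 283.6164807629369
coaster v 300.8112577178684 340.7896359338214
```

The measurement puts the foot about 2 mm off the ring centre, so my eyeballed offset was only perspective. I'll trim the 2 mm and approach gently.

Request:
drive_tool([
  {"xyz": [0, -0.0015, -0.0025], "claw": 1, "angular": [0, 0, 0]},
  {"xyz": [0, 0, 0], "claw": 1, "angular": [0, 0, 0]},
  {"xyz": [0.005, 0, 0], "claw": 1, "angular": [0, 0, 0]},
  {"xyz": [0.005, 0, 0], "claw": 1, "angular": [0, 0, 0]},
  {"xyz": [0.003, 0, 0], "claw": 1, "angular": [0, 0, 0]},
  {"xyz": [0, 0, 0], "claw": 1, "angular": [0, 0, 0]},
  {"xyz": [0, 0, 0], "claw": 1, "angular": [0, 0, 0]},
])

```text
clock: 8.5
position: [0.4793, -0.2341, 0.0916]
orientation: [[-0.0, 0.961, 0.275], [0.0, 0.275, -0.961], [-1.0, -0.0, -0.0]]
ft_force: [-0.2, 0.2, -2.4]
opening: 0.0307
```

Request:
drive_tool([
  {"xyz": [0.0015, 0, 0], "claw": 1, "angular": [0, 0, 0]},
  {"xyz": [0.0015, 0, 0], "claw": 1, "angular": [0, 0, 0]},
  {"xyz": [0.0015, 0, 0], "claw": 1, "angular": [0, 0, 0]},
  {"xyz": [0.0015, 0, 0], "claw": 1, "angular": [0, 0, 0]},
  {"xyz": [0, 0, 0], "claw": 1, "angular": [0, 0, 0]},
])

```text
clock: 9.0
position: [0.4796, -0.2343, 0.0862]
orientation: [[0.001, 0.961, 0.275], [-0.0, 0.275, -0.961], [-1.0, 0.001, 0.0]]
ft_force: [-3.1, 1.0, 6.2]
opening: 0.0314
```

Request:
drive_tool([
  {"xyz": [0.0015, 0, 0], "claw": 1, "angular": [0, 0, 0]},
  {"xyz": [0.0015, 0, 0], "claw": 1, "angular": [0, 0, 0]},
  {"xyz": [0.0015, 0, 0], "claw": 1, "angular": [0, 0, 0]},
  {"xyz": [0.001, 0, 0], "claw": 1, "angular": [0, 0, 0]},
  {"xyz": [0, 0, 0], "claw": 1, "angular": [0, 0, 0]},
])

```text
clock: 9.5
position: [0.4797, -0.2345, 0.081]
orientation: [[0.001, 0.961, 0.275], [-0.0, 0.275, -0.961], [-1.0, 0.001, 0.0]]
ft_force: [-2.8, 0.4, 8.9]
opening: 0.0304
```

Request:
drive_tool([
  {"xyz": [0.001, 0, 0], "claw": 1, "angular": [0, 0, 0]},
  {"xyz": [0.001, 0, 0], "claw": 1, "angular": [0, 0, 0]},
  {"xyz": [0.0005, 0, 0], "claw": 1, "angular": [0, 0, 0]},
  {"xyz": [0, 0, 0], "claw": 1, "angular": [0, 0, 0]},
  {"xyz": [0, 0, 0], "claw": 1, "angular": [0, 0, 0]},
])

```text
clock: 10.0
position: [0.4797, -0.2345, 0.0787]
orientation: [[0.001, 0.961, 0.275], [-0.0, 0.275, -0.961], [-1.0, 0.001, 0.0]]
ft_force: [-3.3, 1.6, 11.0]
opening: 0.0304
```

```bash
python3 - <<'E'
from h import *
o=st();c,s,d=shot("side",6);o=st()
cv2.imwrite("pics/s6c.png",cv2.resize(s[210:350,210:350],None,fx=4,fy=4,interpolation=cv2.INTER_CUBIC))
E
```

```text
t 10.0 p [ 0.4797 -0.2345  0.0787] R [[0.001, 0.961, 0.275], [-0.0, 0.275, -0.961], [-1.0, 0.001, 0.0]] F [-3.3  1.6 11. ] op 0.0304
t 10.05 p [ 0.4797 -0.2345  0.0787] R [[0.001, 0.961, 0.275], [-0.0, 0.275, -0.961], [-1.0, 0.001, 0.0]] F [-3.1  0.7 10.5] op 0.0308
```

View pics/s6c.png

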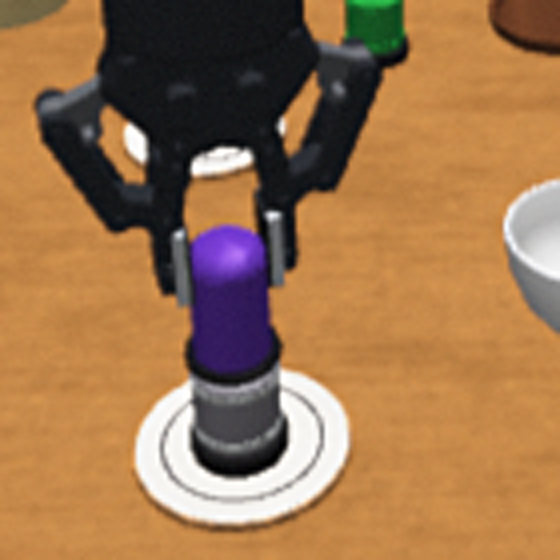

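The handle is well down: about 10 mm travel at 11 N, with the foot flat inside the ring. I'll hold, then lift straight up.

Request:
drive_tool([
  {"xyz": [0, 0, 0], "claw": 1, "angular": [0, 0, 0]},
  {"xyz": [0, 0, 0], "claw": 1, "angular": [0, 0, 0]},
  {"xyz": [0, 0, 0], "claw": 1, "angular": [0, 0, 0]},
  {"xyz": [0, 0, 0], "claw": 1, "angular": [0, 0, 0]},
  {"xyz": [0, 0, 0], "claw": 1, "angular": [0, 0, 0]},
  {"xyz": [0, 0, 0], "claw": 1, "angular": [0, 0, 0]},
  {"xyz": [0, 0, 0], "claw": 1, "angular": [0, 0, 0]},
  {"xyz": [0, 0, 0], "claw": 1, "angular": [0, 0, 0]},
  {"xyz": [-0.004, 0, 0], "claw": 1, "angular": [0, 0, 0]},
  {"xyz": [-0.004, 0, 0], "claw": 1, "angular": [0, 0, 0]},
  {"xyz": [-0.005, 0, 0], "claw": 1, "angular": [0, 0, 0]},
  {"xyz": [-0.008, 0, 0], "claw": 1, "angular": [0, 0, 0]},
  {"xyz": [-0.015, 0, 0], "claw": 1, "angular": [0, 0, 0]},
  {"xyz": [-0.025, 0, 0], "claw": 1, "angular": [0, 0, 0]},
  {"xyz": [-0.03, 0, 0], "claw": 1, "angular": [0, 0, 0]},
  {"xyz": [-0.03, 0, 0], "claw": 1, "angular": [0, 0, 0]},
  {"xyz": [-0.02, 0, 0], "claw": 1, "angular": [0, 0, 0]},
  {"xyz": [-0.006, 0, 0], "claw": 1, "angular": [0, 0, 0]},
  {"xyz": [0, 0, 0], "claw": 1, "angular": [0, 0, 0]},
])

```text
clock: 11.95
position: [0.4796, -0.234, 0.225]
orientation: [[0.001, 0.961, 0.276], [0.0, 0.276, -0.961], [-1.0, 0.001, 0.0]]
ft_force: [-0.6, 0.0, -3.2]
opening: 0.031
```

```bash
python3 - <<'E'
from h import *
o=st();c,s,d=shot("side",7)
cv2.imwrite("pics/s7c.png",cv2.resize(s[170:350,190:350],None,fx=3.3,fy=3.3,interpolation=cv2.INTER_CUBIC))
E
```

```text
t 11.95 p [ 0.4796 -0.234   0.225 ] R [[0.001, 0.961, 0.276], [0.0, 0.276, -0.961], [-1.0, 0.001, 0.0]] F [-0.6  0.  -3.2] op 0.031
```

View pics/s7c.png

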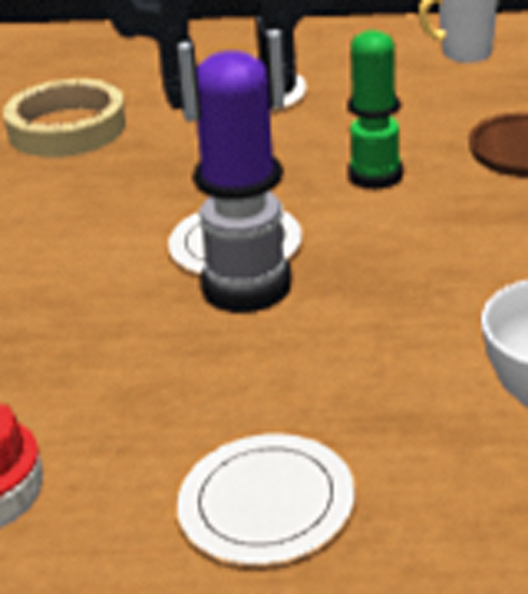

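No mark is drawn on the coaster. I'll check the recorded images for how far the handle really went down, and whether it slipped in the grip.

```bash
python3 - <<'E'
from h import *
c=calibration("side");R=cv2.Rodrigues(np.array(c["rvec"]))[0];t=np.ravel(c["tvec"]);K=np.array(c["intrinsics"])
for k,z,roi in((5,.1055,(240,240,290,300)),(6,.0787,(240,250,290,310)),(7,.225,(240,170,290,240))):
    s=cv2.imread(f"pics/side{k}.png");d=np.load(f"side{k}.npy")
    cn,m=violet(s,roi);ys,xs=np.where(m>0)
    P=np.array([ (lambda o,r:o+r*d[v,u])(*ray(c,u,v,"s")) for u,v in zip(xs,ys)])
    u=int(np.median(xs)); print(k,"violet rows",ys.min(),ys.max(),"dome top z",np.sort(P[:,2])[-5:].mean(),"-tcp",np.sort(P[:,2])[-5:].mean()-z,"cyl bottom z",np.sort(P[:,2])[:5].mean())
    col=[]
    for v in range(ys.max()-2,ys.max()+45):
        o,r=ray(c,u,v,"s");q=o+r*d[v,u];col.append((v,int(s[v,u].sum()//3),round(q[1],4),round(q[2],4)))
    print(col)
E
```

```text
5 violet rows 240 291 dome top z 0.36731511732859445 -tcp 0.26181511732859447 cyl bottom z 0.0045075734602104565
[(289, 58, np.float64(-0.2552), np.float64(0.0895)), (290, 49, np.float64(-0.2547), np.float64(0.087)), (291, 35, np.float64(-0.2562), np.float64(0.0862)), (292, 21, np.float64(-0.2581), np.float64(0.0858)), (293, 19, np.float64(-0.2588), np.float64(0.0843)), (294, 64, np.float64(-0.252), np.float64(0.0764)), (295, 97, np.float64(-0.2496), np.float64(0.0722)), (296, 103, np.float64(-0.2504), np.float64(0.0708)), (297, 102, np.float64(-0.2496), np.float64(0.068)), (298, 141, np.float64(-0.2507), np.float64(0.0668)), (299, 174, np.float64(-0.2525), np.float64(0.0663)), (300, 180, np.float64(-0.2559), np.float64(0.0672)), (301, 142, np.float64(-0.2565), np.float64(0.0656)), (302, 135, np.float64(-0.2579), np.float64(0.0647)), (303, 118, np.float64(-0.2584), np.float64(0.063)), (304, 89, np.float64(-0.2567), np.float64(0.0593)), (305, 75, np.float64(-0.2573), np.float64(0.0578)), (306, 72, np.float64(-0.2574), np.float64(0.0557)), (307, 72, np.float64(-0.2559), np.float64(0.05
[... 5923 characters left out ...]
loat64(0.1511)), (258, 51, np.float64(-0.2581), np.float64(0.1525)), (259, 29, np.float64(-0.2577), np.float64(0.1503)), (260, 20, np.float64(-0.2577), np.float64(0.1485)), (261, 15, np.float64(-0.2588), np.float64(0.1474)), (262, 13, np.float64(-0.2574), np.float64(0.1445)), (263, 10, np.float64(-0.2579), np.float64(0.143)), (264, 36, np.float64(-0.2591), np.float64(0.142)), (265, 120, np.float64(-0.0684), np.float64(0.0003)), (266, 139, np.float64(-0.0692), np.float64(-0.0017)), (267, 134, np.float64(-0.0742), np.float64(-0.0006)), (268, 136, np.float64(-0.0778), np.float64(-0.0006)), (269, 135, np.float64(-0.082), np.float64(-0.0001)), (270, 132, np.float64(-0.0846), np.float64(-0.0008))]
```

The handle travelled about 10 mm (the collar-to-sleeve gap shrank by that much), the force was right for that depth, and it did not slip in the grip. So the press was good. The coaster picture simply shows no mark. I'll return the stamp to the pickup point over the dish.

Request:
drive_tool([
  {"xyz": [0, 0.01, -0.011], "claw": 1, "angular": [0, 0, 0]},
  {"xyz": [0, 0.02, -0.022], "claw": 1, "angular": [0, 0, 0]},
  {"xyz": [0, 0.025, -0.028], "claw": 1, "angular": [0, 0, 0]},
  {"xyz": [0, 0.025, -0.028], "claw": 1, "angular": [0, 0, 0]},
  {"xyz": [0, 0.025, -0.028], "claw": 1, "angular": [0, 0, 0]},
  {"xyz": [0, 0.025, -0.028], "claw": 1, "angular": [0, 0, 0]},
  {"xyz": [0, 0.025, -0.028], "claw": 1, "angular": [0, 0, 0]},
  {"xyz": [0, 0.025, -0.028], "claw": 1, "angular": [0, 0, 0]},
  {"xyz": [0, 0.025, -0.028], "claw": 1, "angular": [0, 0, 0]},
  {"xyz": [0, 0.025, -0.028], "claw": 1, "angular": [0, 0, 0]},
  {"xyz": [0, 0.025, -0.028], "claw": 1, "angular": [0, 0, 0]},
  {"xyz": [0, 0.016, -0.016], "claw": 1, "angular": [0, 0, 0]},
  {"xyz": [0, 0.01, -0.01], "claw": 1, "angular": [0, 0, 0]},
  {"xyz": [0, 0, 0], "claw": 1, "angular": [0, 0, 0]},
  {"xyz": [0, 0, 0], "claw": 1, "angular": [0, 0, 0]},
])

```text
clock: 13.5
position: [0.6635, 0.1413, 0.2241]
orientation: [[-0.001, 0.962, 0.274], [-0.001, 0.274, -0.962], [-1.0, -0.001, 0.001]]
ft_force: [-0.4, 0.1, -3.0]
opening: 0.0308
```

```bash
python3 - <<'E'
from h import *
o=st();c,s,d=shot("wrist",8);_,s,_=shot("top",8)
cv2.imwrite("pics/t8c.png",cv2.resize(s[130:280,200:440],None,fx=3.3,fy=3.3,interpolation=cv2.INTER_CUBIC))
E
```

```text
t 13.5 p [0.6635 0.1413 0.2241] R [[-0.001, 0.962, 0.274], [-0.001, 0.274, -0.962], [-1.0, -0.001, 0.001]] F [-0.4  0.1 -3. ] op 0.0308
```

View pics/wrist8.png

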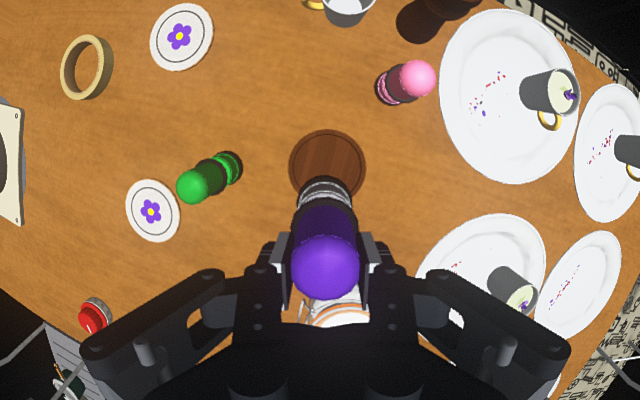

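View pics/t8c.png

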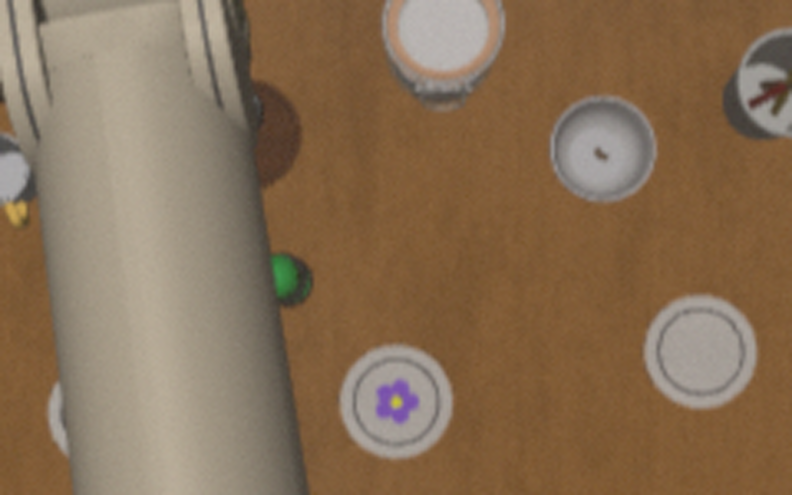

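The wrist view shows the stamp over the dish (dish at (327,167)), and the coaster in the top view still shows no mark. I'll lower the stamp to just above the dish floor.

Request:
drive_tool([
  {"xyz": [0.015, 0.001, -0.001], "claw": 1, "angular": [0, 0, 0]},
  {"xyz": [0.025, 0, 0], "claw": 1, "angular": [0, 0, 0]},
  {"xyz": [0.025, 0, 0], "claw": 1, "angular": [0, 0, 0]},
  {"xyz": [0.025, 0, 0], "claw": 1, "angular": [0, 0, 0]},
  {"xyz": [0.02, 0, 0], "claw": 1, "angular": [0, 0, 0]},
  {"xyz": [0.012, 0, 0], "claw": 1, "angular": [0, 0, 0]},
  {"xyz": [0.006, 0, 0], "claw": 1, "angular": [0, 0, 0]},
  {"xyz": [0, 0, 0], "claw": 1, "angular": [0, 0, 0]},
  {"xyz": [0, 0, 0], "claw": 1, "angular": [0, 0, 0]},
])

```text
clock: 14.5
position: [0.6651, 0.1435, 0.0978]
orientation: [[0.001, 0.961, 0.275], [0.0, 0.275, -0.961], [-1.0, 0.002, -0.0]]
ft_force: [-0.6, -0.4, -2.2]
opening: 0.031
```

Request:
drive_tool([
  {"xyz": [0.001, 0, 0], "claw": 1, "angular": [0, 0, 0]},
  {"xyz": [0.001, 0, 0], "claw": 1, "angular": [0, 0, 0]},
  {"xyz": [0, 0, 0], "claw": 1, "angular": [0, 0, 0]},
])

```text
clock: 14.8
position: [0.6646, 0.1436, 0.0951]
orientation: [[0.0, 0.961, 0.275], [0.0, 0.275, -0.961], [-1.0, 0.0, -0.0]]
ft_force: [-0.3, -0.1, -2.0]
opening: 0.0311
```

Request:
drive_tool([
  {"xyz": [0.001, 0, 0], "claw": 1, "angular": [0, 0, 0]},
  {"xyz": [0.001, 0, 0], "claw": 1, "angular": [0, 0, 0]},
  {"xyz": [0.001, 0, 0], "claw": 1, "angular": [0, 0, 0]},
  {"xyz": [0, 0, 0], "claw": 1, "angular": [0, 0, 0]},
])

```text
clock: 15.2
position: [0.6644, 0.1436, 0.0916]
orientation: [[-0.0, 0.961, 0.275], [-0.0, 0.275, -0.961], [-1.0, -0.0, -0.0]]
ft_force: [-0.2, 0.3, -1.8]
opening: 0.0307
```

Request:
drive_tool([
  {"xyz": [0.0007, 0, 0], "claw": 1, "angular": [0, 0, 0]},
  {"xyz": [0, 0, 0], "claw": 1, "angular": [0, 0, 0]},
])

```text
clock: 15.4
position: [0.6645, 0.1436, 0.091]
orientation: [[-0.0, 0.961, 0.275], [0.0, 0.275, -0.961], [-1.0, -0.0, -0.0]]
ft_force: [0.3, 0.1, -1.9]
opening: 0.0307
```

Request:
drive_tool([
  {"xyz": [0.0006, 0, 0], "claw": 1, "angular": [0, 0, 0]},
  {"xyz": [0, 0, 0], "claw": 1, "angular": [0, 0, 0]},
])

```text
clock: 15.6
position: [0.6646, 0.1436, 0.0906]
orientation: [[0.0, 0.961, 0.275], [0.0, 0.275, -0.961], [-1.0, 0.0, -0.0]]
ft_force: [0.4, -0.3, -1.0]
opening: 0.0306
```

Request:
drive_tool([
  {"xyz": [0.0003, 0, 0], "claw": 1, "angular": [0, 0, 0]},
  {"xyz": [0, 0, 0], "claw": 1, "angular": [0, 0, 0]},
  {"xyz": [0, 0, 0], "claw": 0.0, "angular": [0, 0, 0]},
  {"xyz": [0, 0, 0], "claw": -0.3, "angular": [0, 0, 0]},
  {"xyz": [0, 0, 0], "claw": -0.6, "angular": [0, 0, 0]},
  {"xyz": [0, 0, 0], "claw": -1, "angular": [0, 0, 0]},
  {"xyz": [0, 0, 0], "claw": -1, "angular": [0, 0, 0]},
  {"xyz": [0, 0, 0], "claw": -1, "angular": [0, 0, 0]},
  {"xyz": [0, 0, 0], "claw": -1, "angular": [0, 0, 0]},
])

```text
clock: 16.5
position: [0.6645, 0.1436, 0.0902]
orientation: [[-0.0, 0.961, 0.275], [0.0, 0.275, -0.961], [-1.0, 0.0, -0.0]]
ft_force: [0.2, 0.7, 0.3]
opening: 0.0851
```

```bash
python3 - <<'E'
from h import *
o=st();c,s,d=shot("wrist",9)
E
```

```text
t 16.5 p [0.6645 0.1436 0.0902] R [[-0.0, 0.961, 0.275], [0.0, 0.275, -0.961], [-1.0, 0.0, -0.0]] F [0.2 0.7 0.3] op 0.0851
```

View pics/wrist9.png

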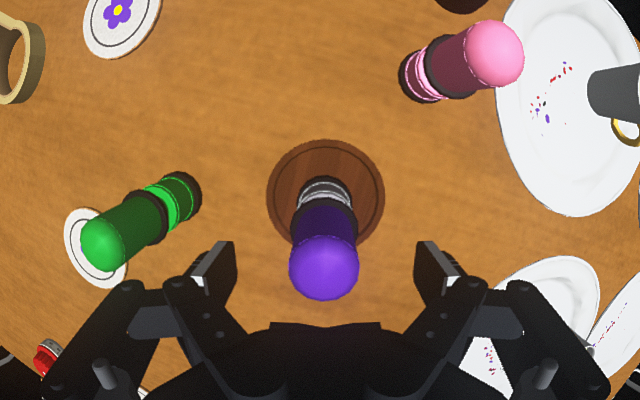

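The wrist view shows the jaws clear and the stamp standing free in the dish, handle at (324,267). I'll retreat upward and do a final check.

Request:
drive_tool([
  {"xyz": [-0.01, 0, 0], "claw": -1, "angular": [0, 0, 0]},
  {"xyz": [-0.025, 0, 0], "claw": -1, "angular": [0, 0, 0]},
  {"xyz": [-0.03, 0, 0], "claw": -1, "angular": [0, 0, 0]},
  {"xyz": [-0.03, 0, 0], "claw": -1, "angular": [0, 0, 0]},
  {"xyz": [-0.03, 0, 0], "claw": -1, "angular": [0, 0, 0]},
  {"xyz": [-0.025, 0, 0], "claw": -1, "angular": [0, 0, 0]},
  {"xyz": [-0.01, 0, 0], "claw": -1, "angular": [0, 0, 0]},
  {"xyz": [0, 0, 0], "claw": -1, "angular": [0, 0, 0]},
  {"xyz": [0, 0, 0], "claw": -1, "angular": [0, 0, 0]},
  {"xyz": [0, 0, 0], "claw": -1, "angular": [0, 0, 0]},
])

```text
clock: 17.55
position: [0.6639, 0.1435, 0.2484]
orientation: [[-0.003, 0.961, 0.275], [-0.001, 0.275, -0.961], [-1.0, -0.003, -0.0]]
ft_force: [-0.3, -0.4, -0.7]
opening: 0.0855
```

```bash
python3 - <<'E'
from h import *
o=st();c,s,d=shot("side",10)
cv2.imwrite("pics/s10c.png",cv2.resize(s[150:350,230:430],None,fx=2.9,fy=2.9,interpolation=cv2.INTER_CUBIC))
E
```

```text
t 17.55 p [0.6639 0.1435 0.2484] R [[-0.003, 0.961, 0.275], [-0.001, 0.275, -0.961], [-1.0, -0.003, -0.0]] F [-0.3 -0.4 -0.7] op 0.0855
```

View pics/s10c.png

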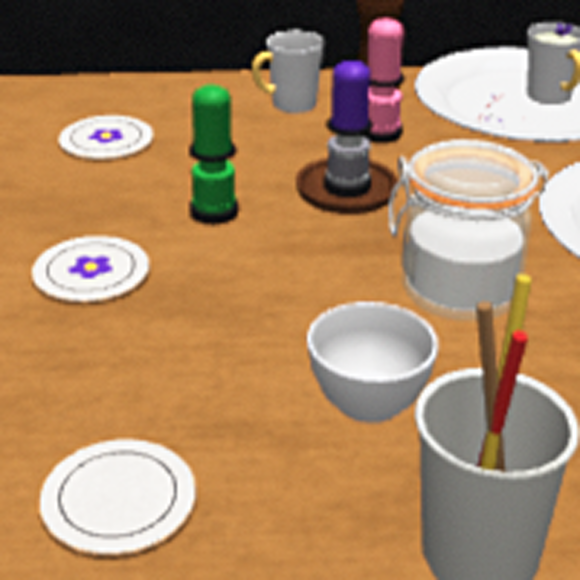

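The stamp stands upright in the middle of its dish with its handle up, at (348,125) in the crop. I'll hand the job in.

```bash
python3 -c "
from cell import *
print(finish_job())"
```

```text
the job is handed in; nothing more can be done
None
```

I stamped the blank coaster and stood the violet stamp back upright in its dish, handing in at about 17.6 s. **No flower mark ever showed on the coaster in the camera pictures.** I can't tell whether the simulator draws one, and I did not press a second time.

- **Pressing:** The stamp was within about 2 mm of the ring's centre. The handle went down about 10 mm of its 12 mm at about 11 N. I held it for over a second, then lifted it straight up. The images showed the handle had not slipped in the grip.
- **Returning:** I lowered it until it just touched the dish floor (under 1 N) and then let go. The last side view shows it upright and centred, handle up, gripper clear and the look-alikes untouched.
- **Disagreement:** The three camera estimates of the coaster's centre differed by up to about 4 mm in y. I used the middle value, which still left the foot well inside the ring.
- **Gripping:** The wrist sensor read up to 4.8 N upward when I gripped the stamp in its dish, just under the 5 N that starts the handle moving. The picture showed the handle still up.

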